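# Click the medallion under the loupe

## Task

Stand the widest of the three wooden medallion mounts upright in the round brass socket of the sliding carriage and let go of it. Then pinch the carriage's upright steel knob and slide the carriage along its rods towards the lens until it clicks into the ball detent under the lens, without running past it, and finish still holding the knob there, with the carriage settled in the notch. Leave the two narrower mounts and the jar where they stand.

Things in the scene. Friction and masses are not known exactly. Their poses are not given: they have to be found in the camera images.
- mount_center (a point): Centre (half-way up) of the mount to load: a dark turned wooden cylinder, 42 mm in diameter and 45 mm tall, about 0.12 kg (hidden variation), with a brass and white medallion on its top. Its foot tapers to 34 mm diameter over the lowest 6 mm. z axis = its upright axis. It starts standing on the bench (z = 22.5 mm).
- slim_mount_center (a point): Centre of a bystander mount, 29 mm in diameter and 52 mm tall, same materials. Leave it. Any of the three mounts can stand at any of the three places, at least 75 mm apart from centre to centre.
- low_mount_center (a point): Centre of a bystander mount, 30 mm in diameter and 30 mm tall, same materials. Leave it.
- jar: Bystander: corked glass jar, 56 mm in diameter, 85 mm tall, standing on the bench. Origin at the centre of its underside. Leave it.
- socket (a point): Centre of the inner floor of the carriage's brass socket, 36 mm above the bench: open round cup, 45 mm inner, 60 mm outer diameter, rim 7 mm above this floor. A seated mount stands on this floor, its centre 22.5 mm above this point. Axes: y = along the rods towards the lens (the way to slide), x = across, from knob to socket (away from the robot), z up. It moves with the carriage.
- knob (a point): On the axis of the carriage's upright steel knob, 70 mm above the bench: a post of 16 mm diameter whose top is 90 mm above the bench, with a 26 mm collar below 40 mm. It is 95 mm from the socket axis towards -x of the carriage, on the same aluminium plate (170 mm in x, 64 mm in y, top 34 mm above the bench).
- notch (a point): Detent notch: gap between two parallel steel ridges (8 mm thick, tops 12 mm apart, 60 mm long across the rods) on a steel strip between the rods. This point is midway between them at their top, 20.5 mm above the bench. Axes as for the socket. The carriage's sprung ball sits in the notch when the socket is level with this point along y (then 47 mm from it in x, below the lens).
- lens (a point): Centre of the lens: glass disc in a dark steel ring, 66 mm outer diameter, 93 to 101 mm above the bench, held by a 12 mm post (102 mm tall) 72 mm beyond it in x. Lens and notch are one bracket, clamped at a different place along the rods each time.
- carriage (a joint): Travel of the carriage along its rods (m), growing towards the lens; 0 to 0.245. Friction about 1.5 N; it stays where left. From about 12 mm before the notch the ball climbs the first ridge: resistance rises to about 9 N at once, fades to the ridge top 6 mm before the notch, then the ball pulls the carriage on into the notch, which resists leaving either way about as strongly.

How it is judged:
By the outcome, as a careful person would: the job done as asked, in the order asked, and still so for the second after the job is handed in, while the arm keeps its last pose, push and grip.
It also fails if it takes over 58 s, if anything falls off the work surface, if the arm or the gripper's body presses on something with over 40 N, if the wrist force passes 120 N, or if a joint passes its speed limit or range.

## Robot

A 6-joint arm with a two-finger parallel gripper is mounted at the origin on the work surface. World frame = base frame: x ahead of the robot, y to its left, z up, the work surface at z = 0. Lengths are in m, angles in degrees, forces in N, time in s.
With the tool pointing down it reaches from about 0.35 to 0.875 m from the base axis. Payload 4.2 kg.
Tool frame: the origin (TCP) lies midway between the tips of the shut fingers; the grasp point (between the pads) lies 19 mm behind it; z points along the fingers, y is the direction in which the jaws open and shut (so a half turn about z gives the same grasp; the last joint's range is limited). The gripper opens to 87 mm and grips with 3 to 60 N. Pads are 19 mm wide; open, the fingers measure 117 mm over their backs; the gripper's body (75 mm by 190 mm) begins 51 mm behind the grasp point.
Start: joints at [-62.533, 22.042, 0.453, 0, -68.411, -14.817], TCP at [0.137, -0.61, 0.223] pointing down, gripper open.
Joint ranges: [-179.83, 179.83], [-69.29, 118.12], [-61.27, 80.66], [-181.25, 117.63], [-171.15, -9.14], [-177.46, 177.46]. Speed limits (degrees/s): [159.86, 159.86, 180, 180, 180, 180].

## Interface

Orientations are given as a 3x3 rotation matrix whose columns are the frame's x, y, z axes.
In Python, from station import sense, capture, finish_job gives the robot as it stands. The module is installed in compiled form; this text tells all that it offers.
- The arm moves only by the shell command python3 -m jog 'ROWS' [OPENING]. ROWS is JSON, a list of rows, each a list of 6 numbers: the shift along the tool's x, y, z in cm, then the turn, a rotation vector about the tool's x, y, z in degrees. In form: [[dx, dy, dz, wx, wy, wz], ...]. A call has exactly 5 rows; each row shifts and turns the commanded pose from where the row before left it, along the tool's axes as they then stand; what a row does not reach is not made up. A row lasts 1/12 s, in which the tool goes at most 41.7 mm and 7.16 degrees, less where a joint would pass 70% of its speed; a pose out of reach is approached as far as the arm can. A call is refused whole if a number of a shift passes 4.17 or a number of a turn 7.16, either way. A call with a gripper value outside its range is refused whole. OPENING is the finger opening in cm, from 0 to 8.7, set as the call begins (- or left out, the last holds). The fingers move at their own pace and stop on an object; the grip force is fixed at half the most. Time passes only in rows, so rows that do not move let the fingers close, or fill a call up. It gives the time, the measured TCP pose, the force and the opening at its end, in the units of the state.
- sense(): the state, without advancing time (a new reading comes with each control period).
- capture(name): name is "scene" or "top" or "wrist"; returns a dict with "frame" (420x560x3 uint8, red, green, blue), "fx", "fy", "cx", "cy" (pixels), "dist" ([k1, k2, p1, p2, k3] as OpenCV has them; the pictures are not rectified), "world_to_cam" (4x4, takes a point from world to camera coordinates). Camera axes: x right, y up, looking along -z (the intrinsics and any distortion apply to the point x, -y, -z); pixel columns grow to the right and rows downward; lengths in m; the calibration is good to about 2 mm. A picture is of the moment at which its call begins. There is no depth.
- finish_job(): hands the job in, once; it reports no verdict.
The state is a dict: "time_s": time; "joints": joint angles; "joint_velocities": joint speeds; "effort": joint torques, N m; "tcp_pos": TCP position; "ee_rot": TCP orientation; "wrist_force": force on the tool from outside, world axes, zero at the start; "moment": the same for the moment, N m; "gripper_width": opening from 0.0 (shut) to 1.0 (fully open).
Only numpy, scipy, OpenCV 4.12 (cv2) and the standard library are available. Lean on these libraries where they do the work, as an engineer would, in place of code of your own. Each camera call takes 0.05 s, during which the arm holds its last target.

## Working session

There is one attempt and no reset: what is moved stays moved. The work goes in short steps, Python scripts to look and compute and a shell command to move; the robot and the scene stay as the last step left them, time stands still between calls to the robot, and variables do not carry over. Pictures are saved under pics/ and viewed, and the job is handed in when it is done.

```bash
mkdir -p pics; python3 - <<'E'
from station import sense, capture
import cv2,numpy as np
s=sense()
print(s)
for n in["scene","top","wrist"]:
    c=capture(n); cv2.imwrite(f"pics/a_{n}.png",c["frame"][:,:,::-1])
    print(n,c["fx"],c["fy"],c["cx"],c["cy"],c["dist"]);print(np.round(c["world_to_cam"],4).tolist())
E
```

```text
{'time_s': 0.0, 'joints': array([-6.25307565e+01,  2.20903111e+01,  3.80127840e-01, -2.94926548e-02,
       -6.84118537e+01, -1.48178185e+01]), 'joint_velocities': array([-0.14439378,  0.05076464, -0.02778016,  0.07358569,  0.0322669 ,
        0.08114976]), 'effort': array([-5.87352861e-04, -3.90661454e+01,  1.87400132e+01,  4.21989396e+00,
        1.09758053e-02, -1.98777543e-04]), 'tcp_pos': array([ 0.1367877 , -0.60922648,  0.22146543]), 'ee_rot': array([[-9.75762129e-01, -2.18833170e-01, -5.57789525e-04],
       [-2.18833865e-01,  9.75759850e-01,  2.11055229e-03],
       [ 8.24097756e-05,  2.18146023e-03, -9.99997617e-01]]), 'wrist_force': array([ 0.72565699, -0.51313435,  0.81509399]), 'moment': array([ 0.00805198, -0.0117054 , -0.00629235]), 'gripper_width': 1.0012943993544134}
scene 471.97532916760076 471.97532916760076 281.4205568038667 208.1930452241845 [-0.051737  0.        0.        0.        0.      ]
[[0.7879, 0.6158, -0.0057, -0.402], [-0.3942, 0.5115, 0.7635, 0.2032], [0.4731, -0.5993, 0.6458, -1.2885], [0.0, 0.0, 0.0, 1.0]]
top 386.37842531331887 386.37842531331887 274.9539053964812 211.5118248264625 [-0.10518989  0.          0.          0.          0.        ]
[[-0.0282, -0.9996, -0.0047, -0.0617], [0.9916, -0.0286, 0.1258, -0.5793], [-0.1259, -0.0011, 0.992, -0.8262], [0.0, 0.0, 0.0, 1.0]]
wrist 311.90735551169206 311.90735551169206 282.89351088228995 208.04120069806498 [-0.05412865  0.          0.          0.          0.        ]
[[-0.2183, 0.9759, 0.0029, 0.623], [-0.9365, -0.2086, -0.2819, 0.0337], [-0.2745, -0.0643, 0.9594, -0.3924], [0.0, 0.0, 0.0, 1.0]]
```

View pics/a_scene.png

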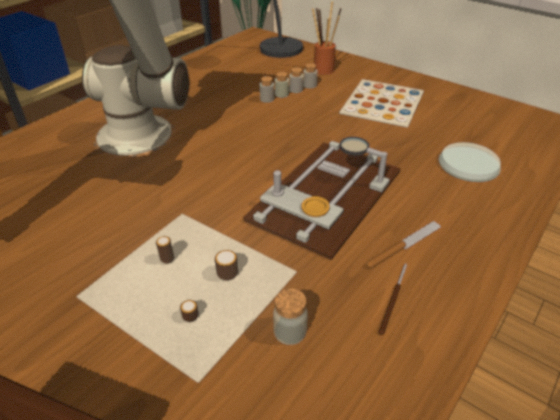

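View pics/a_top.png

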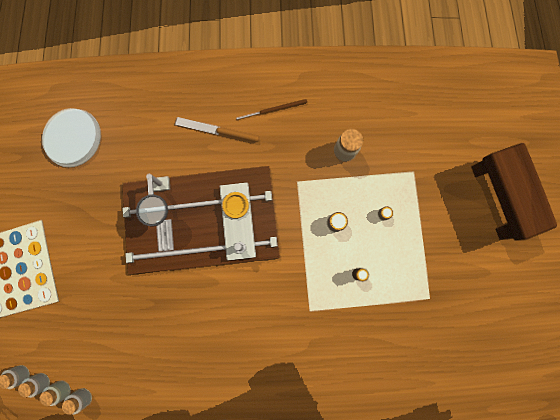

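View pics/a_wrist.png

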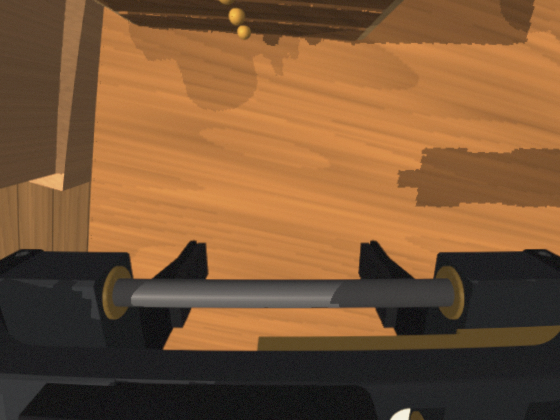

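The top view shows the widest mount at (338,221), the low one at (386,213), the slim one at (361,274) and the jar at (350,142). The socket is at (235,205), the knob at (238,247), the lens at (151,210) and the notch ridges near (165,235). Next I'll measure these.

```bash
cat > h.py <<'E'
import numpy as np, cv2
def ray(c,u,v):
    K=np.array([[c["fx"],0,c["cx"]],[0,c["fy"],c["cy"]],[0,0,1]])
    p=cv2.undistortPoints(np.array([[[u,v]]],float),K,np.array(c["dist"]))[0,0]
    M=np.array(c["world_to_cam"]);R=M[:3,:3];t=M[:3,3]
    return -R.T@t, R.T@np.array([p[0],-p[1],-1.0])
def onz(c,u,v,z):
    o,d=ray(c,u,v); return o+d*(z-o[2])/d[2]
def tri(c1,p1,c2,p2):
    o1,d1=ray(c1,*p1);o2,d2=ray(c2,*p2)
    A=np.stack([d1,-d2],1);s=np.linalg.lstsq(A,o2-o1,rcond=None)[0]
    a=o1+s[0]*d1;b=o2+s[1]*d2
    return (a+b)/2,np.linalg.norm(a-b)
def proj(c,p):
    K=np.array([[c["fx"],0,c["cx"]],[0,c["fy"],c["cy"]],[0,0,1]])
    q=np.array(c["world_to_cam"])@np.append(p,1); q=np.array([q[0],-q[1],-q[2]])
    return cv2.projectPoints(q.reshape(1,1,3),np.zeros(3),np.zeros(3),K,np.array(c["dist"]))[0].ravel()
E
python3 - <<'E'
from station import capture
import cv2,numpy as np,pickle
from h import *
cs={n:capture(n) for n in("top","scene")}
pickle.dump(cs,open("c0.pkl","wb"))
for n in cs:
    f=cs[n]["frame"];hsv=cv2.cvtColor(f,cv2.COLOR_RGB2HSV)
    m=((hsv[...,0]>14)&(hsv[...,0]<28)&(hsv[...,1]>190)&(hsv[...,2]>130)).astype(np.uint8)
    k,l,st,ce=cv2.connectedComponentsWithStats(m)
    for i in range(1,k):
        if st[i,4]>40: print(n,"brass",st[i],ce[i].round(1),onz(cs[n],*ce[i],.043).round(4))
    # dark mounts
    g=hsv[...,2]
f=cs["top"]["frame"]
cv2.imwrite("pics/b1.png",cv2.resize(f[160:290,110:290],None,fx=4.4,fy=4.4,interpolation=cv2.INTER_CUBIC)[:,:,::-1])
cv2.imwrite("pics/b2.png",cv2.resize(f[170:310,295:435],None,fx=4,fy=4,interpolation=cv2.INTER_CUBIC)[:,:,::-1])
f=cs["scene"]["frame"]
cv2.imwrite("pics/b3.png",cv2.resize(f[125:255,240:410],None,fx=4.4,fy=4.4,interpolation=cv2.INTER_CUBIC)[:,:,::-1])
E
```

```text
top brass [  116    46   444   160 18323] [401.6  94.1] [ 0.8464 -0.3841  0.043 ]
top brass [105  56  14  18  45] [111.6  62.7] [0.9522 0.3081 0.043 ]
top brass [58 58 22  7 60] [70.1 60.8] [0.9658 0.4168 0.043 ]
top brass [  0  60  59  53 800] [18.2 81.1] [0.9231 0.5536 0.043 ]
top brass [32 64 29 10 88] [46.9 68.6] [0.9501 0.4775 0.043 ]
top brass [148  75  48  33 279] [173.5  90.6] [0.8702 0.1526 0.043 ]
top brass [219  98  42  28 271] [240.  110.2] [ 0.8149 -0.0039  0.043 ]
top brass [  0 111  18  25 179] [  7.3 123.2] [0.8134 0.5716 0.043 ]
top brass [170 112  51  16 139] [188.7 119.4] [0.797  0.1153 0.043 ]
top brass [403 134  13   9  42] [409.9 138.3] [ 0.7376 -0.3941  0.043 ]
top brass [  0 136  17  21 121] [  6.1 146. ] [0.7552 0.5688 0.043 ]
top brass [  0 157  28  49 411] [ 10.1 178.7] [0.6735 0.5506 0.043 ]
top brass [ 15 186  14  18  56] [ 20.9 193.7] [0.636 0.519 0.043]
top brass [223 192  25  26 482] [234.8 205.1] [0.5934 0.0108 0.043 ]
top brass [493 193  13  30  67] [498.8 207.9] [ 0.5699 -0.593   0.043 ]
top brass [550 205  10  18  67] [555.6 212. ] [ 0.5563 -0.739 
[... 159 characters left out ...]
]
top brass [ 52 222  15  16  43] [ 58.8 231. ] [0.5458 0.4177 0.043 ]
top brass [440 228  17  15  74] [448.1 234. ] [ 0.5143 -0.4652  0.043 ]
top brass [423 232   6  26  41] [424.8 245.7] [ 0.4901 -0.4093  0.043 ]
top brass [ 28 242  13  13 126] [ 34.3 247.9] [0.5081 0.4776 0.043 ]
top brass [436 243  27  16 120] [450.2 249.2] [ 0.4801 -0.4675  0.043 ]
top brass [  0 268   9  10  48] [  4.5 272.4] [0.4523 0.553  0.043 ]
top brass [ 36 273  11  12  86] [ 40.6 278.4] [0.4384 0.4595 0.043 ]
top brass [  0 388  65  32 575] [ 26.8 404.1] [0.1528 0.4964 0.043 ]
top brass [  5 409  23  11  58] [ 13.5 415.9] [0.1229 0.5325 0.043 ]
top brass [ 73 410  16  10  74] [ 80.4 416.2] [0.1323 0.3653 0.043 ]
```

View pics/b1.png

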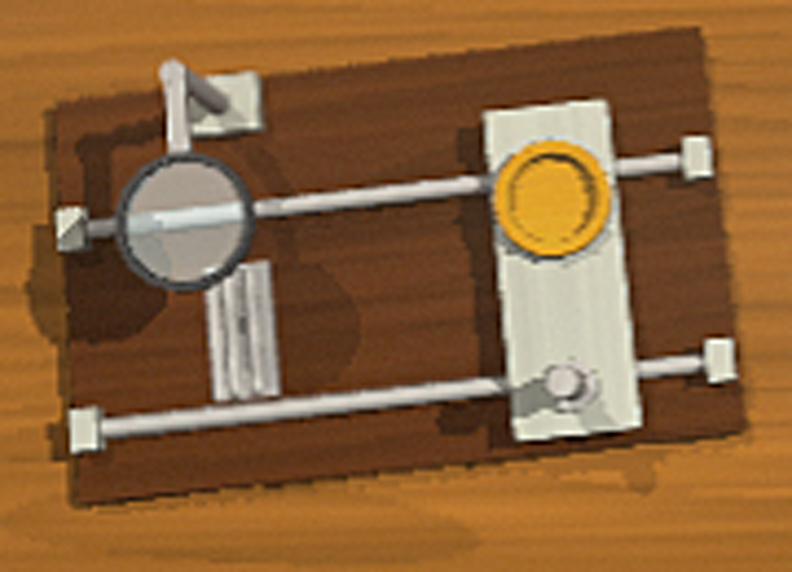

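View pics/b2.png

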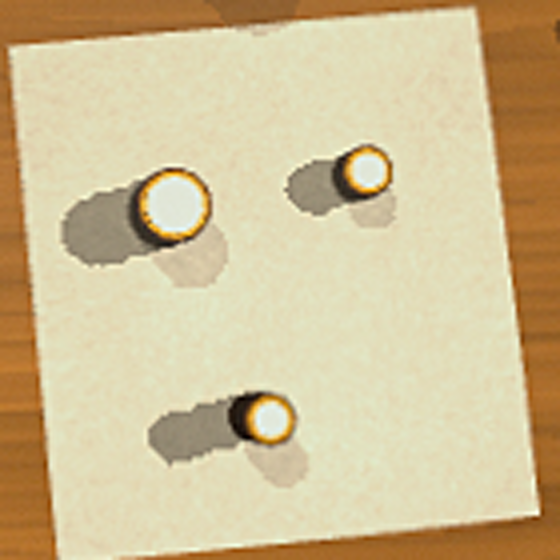

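View pics/b3.png

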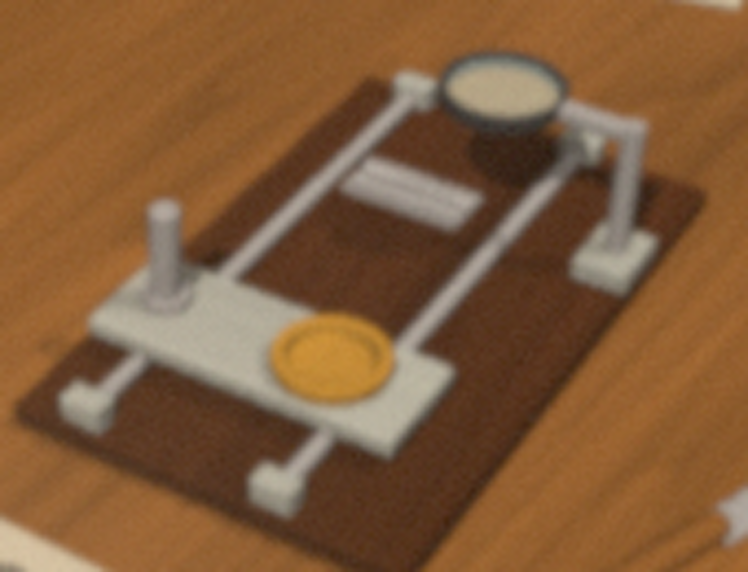

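```bash
python3 - <<'E'
import pickle
from h import *
cs=pickle.load(open("c0.pkl","rb"));T=cs["top"];S=cs["scene"]
b1=lambda u,v:((u+.5)/4.4-.5+110,(v+.5)/4.4-.5+160)
b2=lambda u,v:((u+.5)/4-.5+295,(v+.5)/4-.5+170)
b3=lambda u,v:((u+.5)/4.4-.5+240,(v+.5)/4.4-.5+125)
for nm,t,s,z in [("socketrim",b1(552,198),b3(333,356),.043),("knobtop",b1(566,382),b3(165,208),.09),("lens",b1(186,222),b3(504,92),.099),("notch",b1(243,333),b3(411,191),.0205),("plateTL",b1(484,112),b3(455,375),.034),("plateTR",b1(608,100),b3(390,452),.034),("plateBR",b1(640,428),b3(92,322),.034),("plateBL",b1(517,440),b3(160,258),.034)]:
    print(nm,onz(T,*t,z).round(4),onz(S,*s,z).round(4),tri(T,t,S,s)[0].round(4))
for nm,t,z in [("wide",b2(173,205),.045),("slim",b2(269,419),.052),("low",b2(366,172),.03),("jar",(351,140),.085)]: print(nm,onz(T,*t,z).round(4))
# mounts in masks
for n,c in cs.items():
    hsv=cv2.cvtColor(c["frame"],cv2.COLOR_RGB2HSV)
    for nm,(u,v) in {"top":{"wide":(338,221)},"scene":{"wide":(227,262)}}[n].items():
        w=(hsv[...,1]<25)&(hsv[...,2]>225) if n=="top" else (hsv[...,1]<60)&(hsv[...,2]>180)
        m=np.zeros(w.shape,np.uint8);m[v-14:v+14,u-14:u+14]=w[v-14:v+14,u-14:u+14]
        k,l,st,ce=cv2.connectedComponentsWithStats(m)
        i=l[v-3,u]; print(n,nm,i,st[i],ce[i],onz(c,*ce[i],.045).round(4))
f=S["frame"];cv2.imwrite("pics/b4.png",cv2.resize(f[230:350,140:310],None,fx=4.4,fy=4.4,interpolation=cv2.INTER_CUBIC)[:,:,::-1])
E
```

```text
socketrim [0.5945 0.0101 0.043 ] [0.5943 0.0075 0.043 ] [0.594  0.0096 0.0416]
knobtop [ 4.997e-01 -1.000e-04  9.000e-02] [0.4978 0.002  0.09  ] [ 4.996e-01 -3.000e-04  9.210e-02]
lens [0.5798 0.1796 0.099 ] [0.5799 0.1767 0.099 ] [0.5793 0.1794 0.0977]
notch [0.5319 0.1744 0.0205] [0.5333 0.1706 0.0205] [0.5316 0.1748 0.0176]
plateTL [0.6416 0.0455 0.034 ] [0.6425 0.0405 0.034 ] [0.6413 0.0452 0.0306]
plateTR [ 0.6459 -0.0186  0.034 ] [ 0.6481 -0.0236  0.034 ] [ 0.6462 -0.0188  0.0297]
plateBR [ 0.4778 -0.0314  0.034 ] [ 0.4799 -0.0342  0.034 ] [ 0.4777 -0.0313  0.0311]
plateBL [0.4734 0.0307 0.034 ] [0.4741 0.0268 0.034 ] [0.4726 0.0303 0.0314]
wide [ 0.5513 -0.2165  0.045 ]
slim [ 0.4329 -0.2622  0.052 ]
low [ 0.5683 -0.3299  0.03  ]
jar [ 0.7228 -0.2477  0.085 ]
top wide 1 [333 214  13  14 135] [338.38518519 220.78518519] [ 0.5515 -0.2176  0.045 ]
scene wide 4 [218 252  15  11 128] [225.3125    256.8046875] [ 0.5487 -0.2169  0.045 ]
```

View pics/b4.png

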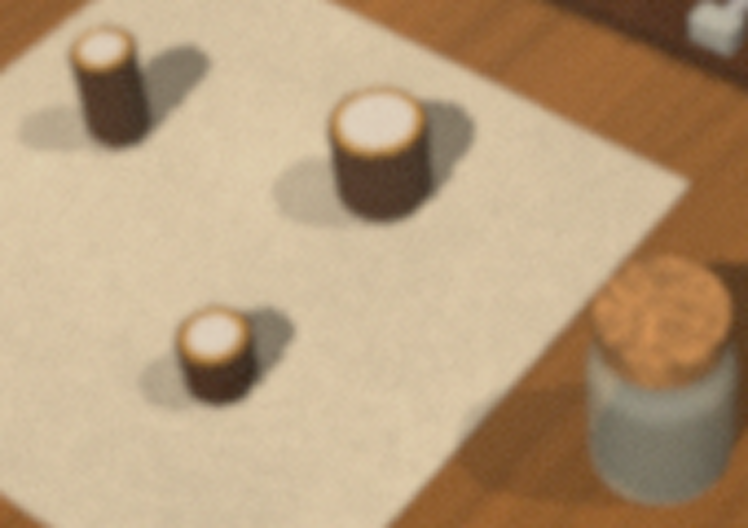

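Both views agree to about 3 mm:

| Item | Position (m) |
|---|---|
| Wide mount | (0.551, -0.217) |
| Socket | (0.594, 0.009) |
| Knob | (0.499, 0.000) |
| Lens | (0.580, 0.179) |

The carriage yaw is about 4.9°. The knob–socket and lens–notch distances match the given sizes. I'll turn the jaws along the rods and move over the mount.

```bash
python3 -m jog '[[0,0,0,0,0,3.8],[0,0,0,0,0,3.8],[-3.2,2.5,0,0,0,0],[-3.2,2.5,0,0,0,0],[-3.2,2.5,0,0,0,0]]' 8
python3 -m jog '[[-3.2,2.5,0,0,0,0],[-3.2,2.5,0,0,0,0],[-3.2,2.5,0,0,0,0],[-3.2,2.5,0,0,0,0],[-3.2,2.5,0,0,0,0]]'
python3 -m jog '[[-3.2,2.5,0,0,0,0],[-3.2,2.5,0,0,0,0],[-3.2,2.5,0,0,0,0],[-3.2,2.5,0,0,0,0],[-3.2,2.5,0,0,0,0]]'
python3 -m jog '[[-2.8,3.0,2,0,0,0],[0,0,4,0,0,0],[0,0,4,0,0,0],[0,0,0,0,0,0],[0,0,0,0,0,0]]'
python3 -c "
from station import *
import cv2
for n in('wrist','top'):cv2.imwrite('pics/c_%s.png'%n,capture(n)['frame'][:,:,::-1])
print(sense())"
```

```text
time_s: 0.67
tcp_pos: [0.2262, -0.5258, 0.2221]
ee_rot: [[-0.996, -0.086, -0.0], [-0.086, 0.996, 0.001], [0.0, 0.001, -1.0]]
wrist_force: [1.2, -0.1, -0.2]
gripper_width: 0.921
time_s: 1.08
tcp_pos: [0.3754, -0.3864, 0.2227]
ee_rot: [[-0.996, -0.088, 0.0], [-0.088, 0.996, -0.0], [-0.0, -0.0, -1.0]]
wrist_force: [-1.0, -1.4, 0.9]
gripper_width: 0.918
time_s: 1.5
tcp_pos: [0.5238, -0.2477, 0.2227]
ee_rot: [[-0.996, -0.088, 0.0], [-0.088, 0.996, -0.0], [-0.0, -0.0, -1.0]]
wrist_force: [0.1, -0.7, 0.9]
gripper_width: 0.919
time_s: 1.92
tcp_pos: [0.5445, -0.2198, 0.1228]
ee_rot: [[-0.996, -0.089, -0.005], [-0.089, 0.996, 0.0], [0.005, 0.001, -1.0]]
wrist_force: [1.2, -0.4, 1.7]
gripper_width: 0.919
{'time_s': 2.0167, 'joints': array([ -6.22544362,  23.37018025, -12.32552926,   0.08820884,
       -54.08066751, -78.7601531 ]), 'joint_velocities': array([-0.39552919, -1.41298301,  0.93131452, -0.31043492,  0.33638964,
        0.02853333]), 'effort': array([ 1.62897957e-01, -3.60508168e+01,  1.54026908e+01,  3.47269960e+00,
       -1.06827097e-01, -1.26046787e-03]), 'tcp_pos': array([ 0.54725442, -0.22082887,  0.12678462]), 'ee_rot': array([[-0.99608691, -0.08829969,  0.00374529],
       [-0.08830639,  0.99609197, -0.00166273],
       [-0.00358383, -0.00198696, -0.9999916 ]]), 'wrist_force': array([-0.39893501,  0.18114007,  0.81282385]), 'moment': array([-0.04948064, -0.10042077,  0.02695925]), 'gripper_width': 0.9225090165689063}
```

```bash
python3 -c "
from station import *
import pickle
s=sense();c=capture('wrist');pickle.dump(c,open('c1.pkl','wb'))
print(s['tcp_pos'])"
```

```text
[ 0.54725442 -0.22082887  0.12678462]
```

View pics/c_wrist.png

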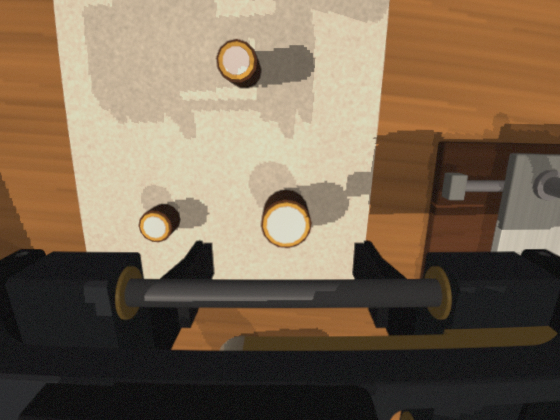

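View pics/c_top.png

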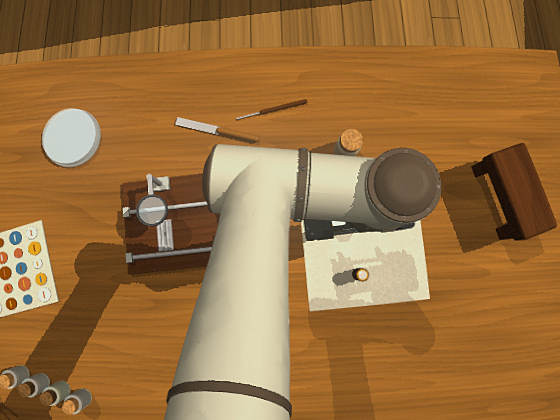

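The wrist view shows the wide mount at (287,223), between the fingers; slim is at (237,62) and low at (155,226).

```bash
python3 - <<'E'
import pickle
from h import *
c=pickle.load(open("c1.pkl","rb"));f=c["frame"]
hsv=cv2.cvtColor(f,cv2.COLOR_RGB2HSV)
m=((hsv[...,0]<30)&(hsv[...,1]>130)&(hsv[...,2]>120)).astype(np.uint8)
m[:190]=0;m[255:]=0;m[:,:255]=0;m[:,320:]=0
p=np.argwhere(m)[:,::-1].astype(np.float32)
e=cv2.fitEllipse(cv2.convexHull(p));print(e,onz(c,*e[0],.045))
w=((hsv[...,1]<40)&(hsv[...,2]>210)).astype(np.uint8);w[:200]=0;w[245:]=0;w[:,:262]=0;w[:,310:]=0
p=np.argwhere(w)[:,::-1];print(p.mean(0),onz(c,*p.mean(0),.045))
E
```

```text
((287.4064025878906, 218.84991455078125), (44.2076301574707, 47.05986404418945), 90.06602478027344) [ 0.54944064 -0.21632072  0.045     ]
[287.48944724 218.99698492] [ 0.54956203 -0.21624069  0.045     ]
```

```bash
python3 -m jog '[[0,0,2,0,0,0],[0,0,2,0,0,0],[0,0,1,0,0,0],[0,0,0,0,0,0],[0,0,0,0,0,0]]'; python3 -m jog '[[0,0,0,0,0,0],[0,0,0,0,0,0],[0,0,0,0,0,0],[0,0,0,0,0,0],[0,0,0,0,0,0]]'
python3 -c "
from station import *
import cv2,pickle
c=capture('wrist');cv2.imwrite('pics/d.png',c['frame'][:,:,::-1]);pickle.dump(c,open('c1.pkl','wb'))
print(sense()['tcp_pos'])"
```

```text
time_s: 2.48
tcp_pos: [0.5465, -0.2205, 0.0757]
ee_rot: [[-0.996, -0.088, 0.002], [-0.088, 0.996, -0.001], [-0.002, -0.001, -1.0]]
wrist_force: [0.1, 0.5, 0.3]
gripper_width: 0.917
time_s: 2.9
tcp_pos: [0.546, -0.2199, 0.0748]
ee_rot: [[-0.996, -0.088, 0.001], [-0.088, 0.996, -0.0], [-0.001, -0.0, -1.0]]
wrist_force: [0.7, 0.8, 0.2]
gripper_width: 0.919
[ 0.54586366 -0.21991192  0.0746207 ]
```

View pics/d.png

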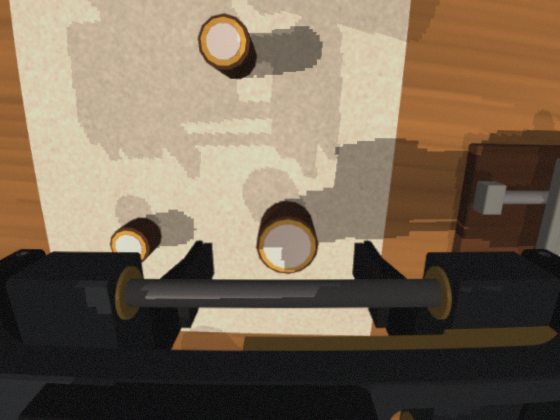

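```bash
python3 - <<'E'
import pickle
from h import *
c=pickle.load(open("c1.pkl","rb"))
for p in((287,245),(287,246)): print(onz(c,*p,.045))
E
python3 -m jog '[[-0.4,0.3,2,0,0,0],[0,0,2,0,0,0],[0,0,1,0,0,0],[0,0,1,0,0,0],[0,0,0,0,0,0]]'
```

```text
[ 0.54901455 -0.21623375  0.045     ]
[ 0.54973336 -0.21616778  0.045     ]
time_s: 3.37
tcp_pos: [0.5481, -0.2164, 0.0123]
ee_rot: [[-0.996, -0.088, -0.004], [-0.088, 0.996, 0.001], [0.004, 0.001, -1.0]]
wrist_force: [-0.4, -0.3, -0.9]
gripper_width: 0.92
```

```bash
python3 -m jog '[[-0.1,0,0,0,0,0],[0,0,0,0,0,0],[0,0,0,0,0,0],[0,0,0,0,0,0],[0,0,0,0,0,0]]' 0;python3 -m jog '[[0,0,0,0,0,0],[0,0,0,0,0,0],[0,0,0,0,0,0],[0,0,0,0,0,0],[0,0,0,0,0,0]]'
python3 -m jog '[[0,0,-1,0,0,0],[0,0,-2,0,0,0],[0,0,-3,0,0,0],[0,0,-3,0,0,0],[0,0,0,0,0,0]]'
python3 -c "
from station import *
import cv2,pickle
c=capture('wrist');cv2.imwrite('pics/e.png',c['frame'][:,:,::-1])
c=capture('scene');cv2.imwrite('pics/e2.png',c['frame'][:,:,::-1])
print(sense())"
```

```text
time_s: 3.78
tcp_pos: [0.5508, -0.2165, 0.015]
ee_rot: [[-0.996, -0.088, 0.001], [-0.088, 0.996, -0.0], [-0.001, -0.0, -1.0]]
wrist_force: [0.1, -0.2, -0.4]
gripper_width: 0.623
time_s: 4.2
tcp_pos: [0.5506, -0.2165, 0.0146]
ee_rot: [[-0.996, -0.088, 0.0], [-0.088, 0.996, -0.0], [-0.0, -0.0, -1.0]]
wrist_force: [0.3, 0.6, 1.9]
gripper_width: 0.469
time_s: 4.62
tcp_pos: [0.5544, -0.2175, 0.1111]
ee_rot: [[-0.996, -0.09, 0.012], [-0.09, 0.996, -0.003], [-0.011, -0.004, -1.0]]
wrist_force: [2.1, -0.5, -0.3]
gripper_width: 0.468
{'time_s': 4.7167, 'joints': array([-5.79471657e+00,  2.48670985e+01, -1.33127545e+01, -3.10301713e-02,
       -5.16421349e+01, -7.91542963e+01]), 'joint_velocities': array([-0.01505741,  2.16747322, -2.7338129 , -0.99264455,  0.00683677,
        0.01724455]), 'effort': array([ 3.33162874e-02, -4.08506763e+01,  1.72765750e+01,  4.01019707e+00,
       -9.69790475e-03,  3.46968227e-03]), 'tcp_pos': array([ 0.55097992, -0.2164051 ,  0.10586905]), 'ee_rot': array([[-9.96141313e-01, -8.77078240e-02,  3.13396543e-03],
       [-8.77079145e-02,  9.96146229e-01,  1.08815518e-04],
       [-3.13143182e-03, -1.66477938e-04, -9.99995083e-01]]), 'wrist_force': array([-0.59075274, -0.01959854, -1.94372114]), 'moment': array([ 0.00991775,  0.07258657, -0.006846  ]), 'gripper_width': 0.4646133275655304}
```

View pics/e.png

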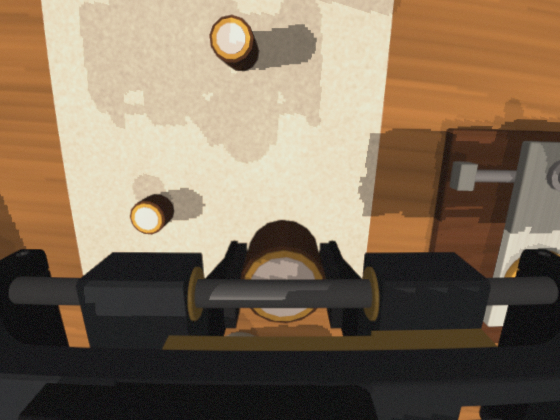

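View pics/e2.png

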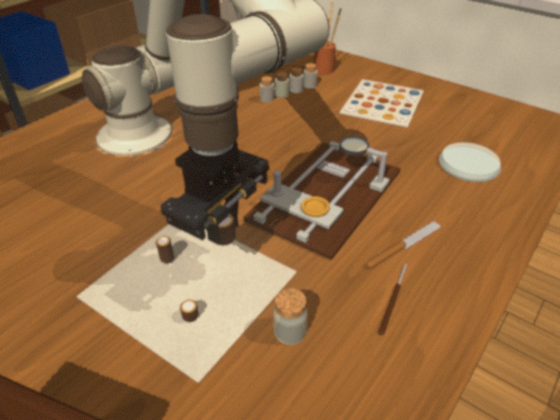

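The mount is held at about 41 mm opening, and the bystanders haven't moved. I'll move past the socket first so the wrist camera gets a clear look at it.

```bash
python3 -m jog '[[-1.8,3.6,0,0,0,0],[-1.8,3.6,0,0,0,0],[-1.8,3.6,0,0,0,0],[-1.8,3.6,0,0,0,0],[-1.8,3.6,0,0,0,0]]'; python3 -m jog '[[-1.8,3.6,0,0,0,0],[0,0,0,0,0,0],[0,0,0,0,0,0],[0,0,0,0,0,0],[0,0,0,0,0,0]]'
python3 -c "
from station import *
import cv2,pickle
c=capture('wrist');cv2.imwrite('pics/f.png',c['frame'][:,:,::-1]);pickle.dump(c,open('c2.pkl','wb'))
print(sense()['tcp_pos'])"
```

```text
time_s: 5.13
tcp_pos: [0.6232, -0.0277, 0.1024]
ee_rot: [[-0.996, -0.087, -0.004], [-0.087, 0.996, -0.0], [0.004, 0.0, -1.0]]
wrist_force: [1.0, -0.5, -0.9]
gripper_width: 0.466
time_s: 5.55
tcp_pos: [0.6378, 0.007, 0.1032]
ee_rot: [[-0.996, -0.087, -0.003], [-0.087, 0.996, -0.0], [0.003, -0.0, -1.0]]
wrist_force: [-0.9, -0.2, -2.2]
gripper_width: 0.471
[0.63802999 0.00674987 0.10358461]
```

View pics/f.png

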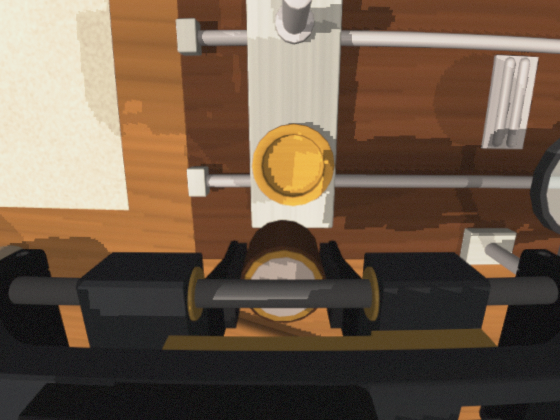

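The view is clear: the socket ring is centred near (293,164), the held mount's top is at (285,285) and the notch ridges are at (510,102).

```bash
python3 - <<'E'
import pickle
from h import *
c=pickle.load(open("c2.pkl","rb"));f=c["frame"]
hsv=cv2.cvtColor(f,cv2.COLOR_RGB2HSV)
m=((hsv[...,0]>14)&(hsv[...,0]<32)&(hsv[...,1]>150)&(hsv[...,2]>110)).astype(np.uint8)
m[:110]=0;m[212:]=0;m[:,:240]=0;m[:,345:]=0
k,l,st,ce=cv2.connectedComponentsWithStats(m);i=1+st[1:,4].argmax()
h=cv2.findContours((l==i).astype(np.uint8),0,1)[0][0];e=cv2.fitEllipse(cv2.convexHull(h));print(st[i],e)
for z in(.040,.043): print(onz(c,*e[0],z))
print("dia",np.linalg.norm(onz(c,e[0][0]-e[1][0]/2,e[0][1],.043)-onz(c,e[0][0]+e[1][0]/2,e[0][1],.043)))
# rod direction: rod at row ~182 (left 205..245) right to 530
a=onz(c,212,180.5,.022);b=onz(c,528,181.5,.022);print("rod",np.degrees(np.arctan2(-(b-a)[0],(b-a)[1])))
print("notch",onz(c,510,102,.0205),"mount top L/R", onz(c,246,285,.134)[:2],onz(c,325,285,.134)[:2])
E
```

```text
[ 253  124   81   81 5012] ((292.8597106933594, 164.13552856445312), (80.28536224365234, 80.88790893554688), 44.5714225769043)
[0.59143092 0.01098232 0.04      ]
[0.59100902 0.01084745 0.043     ]
dia 0.05755346815549157
rod 4.917710896017467
notch [0.53064053 0.17466962 0.0205    ] mount top L/R [ 0.6374806  -0.01002187] [0.63425917 0.02752631]
```

```bash
python3 -m jog '[[2.2,0.4,0,0,0,0],[2.2,0.4,0,0,0,0],[0,0,2,0,0,0],[0,0,1.5,0,0,0],[0,0,0,0,0,0]]'; python3 -m jog '[[0,0,0,0,0,0],[0,0,0,0,0,0],[0,0,0,0,0,0],[0,0,0,0,0,0],[0,0,0,0,0,0]]'
python3 -c "
from station import *
import cv2,pickle
c=capture('scene');cv2.imwrite('pics/g.png',cv2.resize(c['frame'][120:260,220:400],None,fx=4,fy=4,interpolation=cv2.INTER_CUBIC)[:,:,::-1]);
c=capture('wrist');cv2.imwrite('pics/g2.png',c['frame'][:,:,::-1])
print(sense()['tcp_pos'])"
```

```text
time_s: 6.02
tcp_pos: [0.5914, 0.0105, 0.0667]
ee_rot: [[-0.996, -0.085, -0.006], [-0.085, 0.996, -0.001], [0.006, -0.0, -1.0]]
wrist_force: [-1.4, 1.0, -1.2]
gripper_width: 0.466
time_s: 6.43
tcp_pos: [0.595, 0.0123, 0.07]
ee_rot: [[-0.996, -0.088, 0.001], [-0.088, 0.996, 0.0], [-0.001, 0.0, -1.0]]
wrist_force: [-1.7, 0.1, -1.9]
gripper_width: 0.47
[0.59470749 0.01232623 0.069703  ]
```

View pics/g.png

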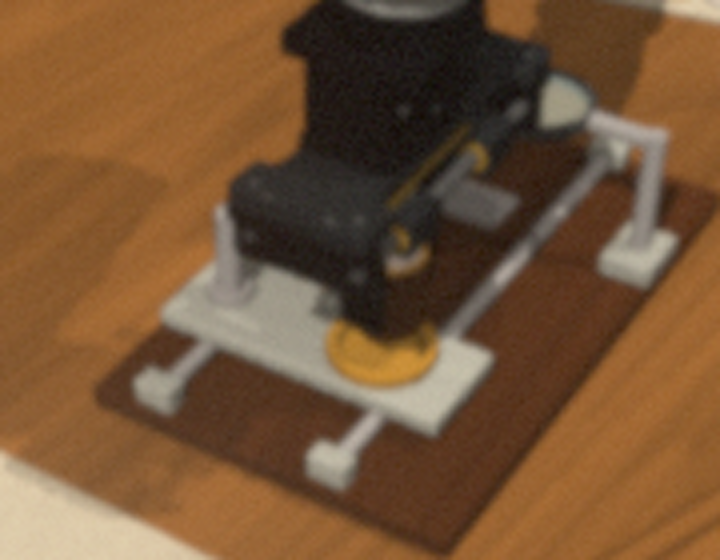

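View pics/g2.png

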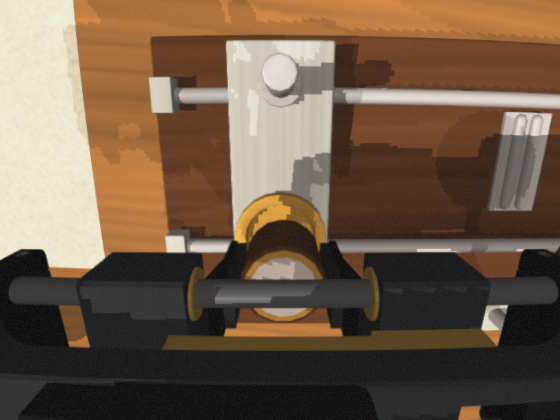

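```bash
python3 -m jog '[[0.2,-0.15,0,0,0,0],[0,0,0.6,0,0,0],[0,0,0.5,0,0,0],[0,0,0.3,0,0,0],[0,0,0,0,0,0]]'; python3 -m jog '[[0,0,0,0,0,0],[0,0,0,0,0,0],[0,0,0,0,0,0],[0,0,0,0,0,0],[0,0,0,0,0,0]]'
```

```text
time_s: 6.95
tcp_pos: [0.5918, 0.0104, 0.054]
ee_rot: [[-0.996, -0.088, -0.002], [-0.088, 0.996, -0.001], [0.002, -0.0, -1.0]]
wrist_force: [-0.1, -0.5, -1.0]
gripper_width: 0.468
time_s: 7.37
tcp_pos: [0.5927, 0.0106, 0.0555]
ee_rot: [[-0.996, -0.088, 0.0], [-0.088, 0.996, 0.0], [-0.0, 0.0, -1.0]]
wrist_force: [-0.7, 0.8, -1.2]
gripper_width: 0.467
```

```bash
python3 -m jog '[[0,0,0.2,0,0,0],[0,0,0.15,0,0,0],[0,0,0.1,0,0,0],[0,0,0,0,0,0],[0,0,0,0,0,0]]'; python3 -m jog '[[0,0,0,0,0,0],[0,0,0,0,0,0],[0,0,0,0,0,0],[0,0,0,0,0,0],[0,0,0,0,0,0]]'
python3 -c "
from station import *
import cv2,pickle
c=capture('scene');cv2.imwrite('pics/i.png',cv2.resize(c['frame'][120:260,220:400],None,fx=4,fy=4,interpolation=cv2.INTER_CUBIC)[:,:,::-1]);
c=capture('wrist');cv2.imwrite('pics/i2.png',c['frame'][:,:,::-1])
s=sense();print(s['tcp_pos'],s['wrist_force'],s['moment'])"
```

```text
time_s: 7.78
tcp_pos: [0.5929, 0.0106, 0.0507]
ee_rot: [[-0.996, -0.088, 0.0], [-0.088, 0.996, 0.0], [-0.0, 0.0, -1.0]]
wrist_force: [0.9, -1.1, -1.3]
gripper_width: 0.467
time_s: 8.2
tcp_pos: [0.5928, 0.0106, 0.0509]
ee_rot: [[-0.996, -0.088, 0.0], [-0.088, 0.996, 0.0], [-0.0, 0.0, -1.0]]
wrist_force: [1.8, -0.8, -1.9]
gripper_width: 0.468
[0.59272846 0.01062454 0.0508297 ] [ 0.98806963 -0.76669301 -1.66306038] [-0.07418885 -0.42113902  0.02514832]
```

View pics/i2.png

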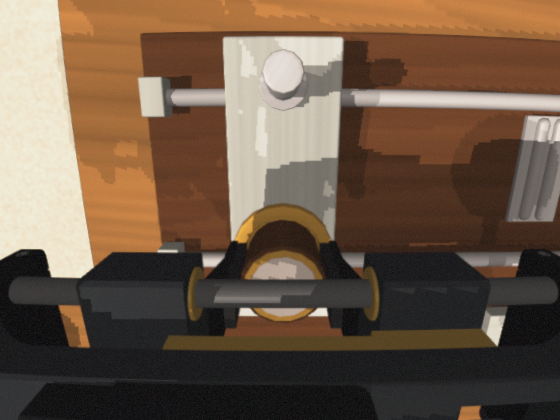

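```bash
python3 -m jog '[[0,0,0.05,0,0,0],[0,0,0.03,0,0,0],[0,0,0,0,0,0],[0,0,0,0,0,0],[0,0,0,0,0,0]]'
```

```text
time_s: 8.72
tcp_pos: [0.5928, 0.0106, 0.0506]
ee_rot: [[-0.996, -0.088, 0.001], [-0.088, 0.996, 0.0], [-0.001, -0.0, -1.0]]
wrist_force: [-0.1, -0.1, 2.9]
gripper_width: 0.469
```

The mount touched the socket floor at the expected height of about 0.0505 m. Releasing it now.

```bash
python3 -m jog '[[0,0,0,0,0,0],[0,0,0,0,0,0],[0,0,0,0,0,0],[0,0,0,0,0,0],[0,0,0,0,0,0]]' 6.5; python3 -m jog '[[0,0,0,0,0,0],[0,0,0,0,0,0],[0,0,-1,0,0,0],[0,0,-2,0,0,0],[0,0,-3,0,0,0]]'; python3 -m jog '[[0,0,-3,0,0,0],[0,0,-3,0,0,0],[-2.5,0,0,0,0,0],[-2.5,0,0,0,0,0],[0,0,0,0,0,0]]'
python3 -c "
from station import *
import cv2,pickle
c=capture('scene');cv2.imwrite('pics/j.png',cv2.resize(c['frame'][120:260,220:400],None,fx=4,fy=4,interpolation=cv2.INTER_CUBIC)[:,:,::-1]);
c=capture('wrist');cv2.imwrite('pics/j2.png',c['frame'][:,:,::-1]);pickle.dump(c,open('c3.pkl','wb'))
s=sense();print(s['tcp_pos'],s['wrist_force'],s['moment'])"
```

```text
time_s: 9.13
tcp_pos: [0.5923, 0.0105, 0.0496]
ee_rot: [[-0.996, -0.088, -0.001], [-0.088, 0.996, -0.0], [0.001, -0.0, -1.0]]
wrist_force: [0.7, 0.7, 0.6]
gripper_width: 0.718
time_s: 9.55
tcp_pos: [0.5908, 0.0102, 0.1087]
ee_rot: [[-0.996, -0.088, -0.006], [-0.088, 0.996, -0.001], [0.006, -0.001, -1.0]]
wrist_force: [1.5, -0.7, -0.9]
gripper_width: 0.748
time_s: 9.97
tcp_pos: [0.6461, 0.0154, 0.1714]
ee_rot: [[-0.996, -0.088, 0.005], [-0.088, 0.996, 0.0], [-0.005, -0.0, -1.0]]
wrist_force: [0.8, -0.0, -0.0]
gripper_width: 0.747
[0.64249943 0.01501527 0.16998256] [-0.48875963  0.09192384 -0.37159214] [-0.03730224  0.02730185  0.03549262]
```

View pics/j2.png

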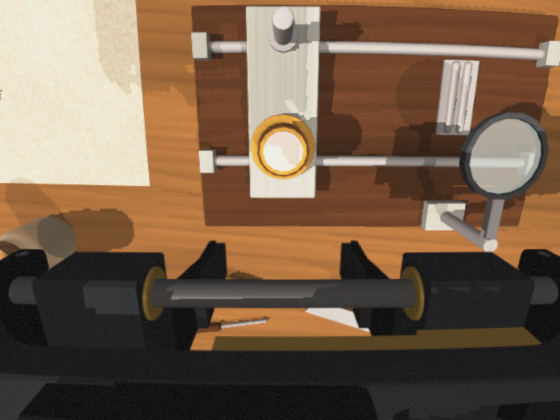

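View pics/j.png

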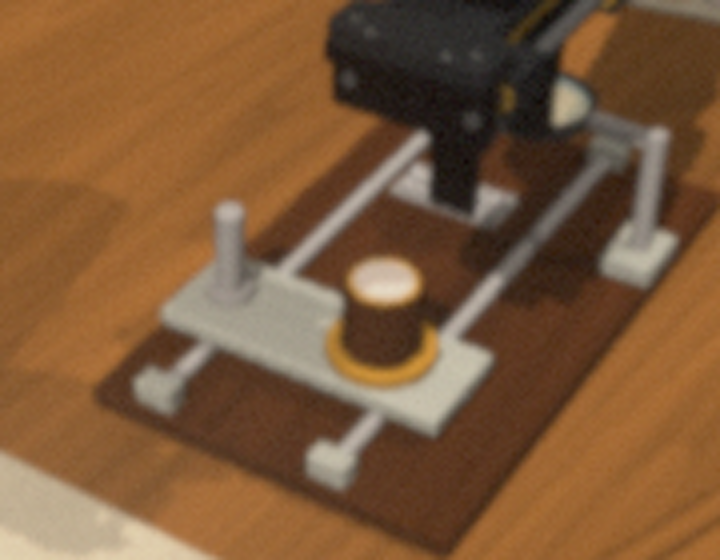

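The mount stands upright in the socket, released. Now I'll measure the travel left to the notch.

```bash
python3 - <<'E'
import pickle
from h import *
c=pickle.load(open("c3.pkl","rb"));f=c["frame"]
cv2.imwrite("pics/k.png",cv2.resize(f[45:145,420:520],None,fx=6,fy=6,interpolation=cv2.INTER_CUBIC)[:,:,::-1])
hsv=cv2.cvtColor(f,cv2.COLOR_RGB2HSV)
w=((hsv[...,1]<60)&(hsv[...,2]>180)).astype(np.uint8);w[:130]=0;w[168:]=0;w[:,:264]=0;w[:,304:]=0
k,l,st,ce=cv2.connectedComponentsWithStats(w);i=1+st[1:,4].argmax();print(st[i],ce[i],onz(c,*ce[i],.081))
b=((hsv[...,0]>14)&(hsv[...,0]<32)&(hsv[...,1]>150)&(hsv[...,2]>110)).astype(np.uint8);b[:105]=0;b[190:]=0;b[:,:248]=0;b[:,318:]=0
k,l,st,ce=cv2.connectedComponentsWithStats(b);i=1+st[1:,4].argmax()
e=cv2.fitEllipse(cv2.convexHull(np.argwhere(l==i)[:,::-1].astype(np.float32)));print(e,onz(c,*e[0],.043))
d=((hsv[...,2]<90)).astype(np.uint8);d[:105]=0;d[205:]=0;d[:,:455]=0
print("lens",onz(c,503,156.5,.099))
print("knob",onz(c,284,19,.09))
E
```

```text
[ 264  132   39   36 1146] [282.67626527 150.30104712] [0.59110453 0.01116939 0.081     ]
((282.5115966796875, 146.20936584472656), (62.56060791015625, 63.56976318359375), 175.73313903808594) [0.59134089 0.0110553  0.043     ]
lens [0.57795763 0.1799347  0.099     ]
knob [0.49867626 0.00402726 0.09      ]
```

View pics/k.png

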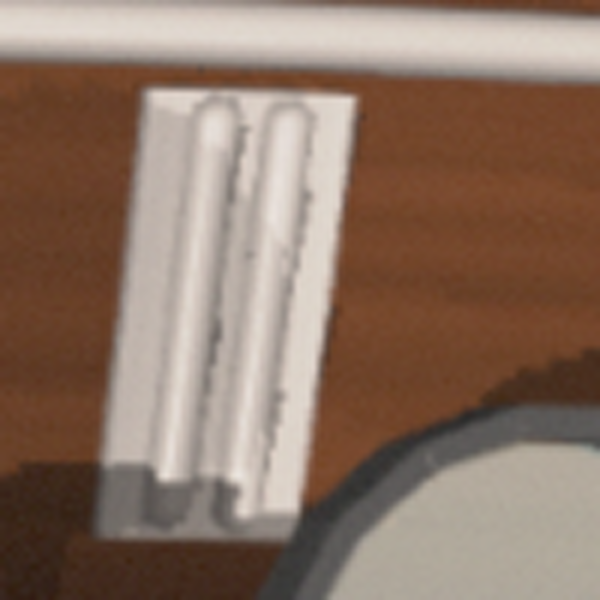

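```bash
python3 - <<'E'
import pickle
from h import *
c=pickle.load(open("c3.pkl","rb"))
q=lambda u,v:(420+(u+.5)/6-.5,45+(v+.5)/6-.5)
a=np.radians(4.9);X=np.array([np.cos(a),np.sin(a)]);Y=np.array([-np.sin(a),np.cos(a)])
n=onz(c,*q(228.5,311),.0205);r1=onz(c,*q(190,310),.0205);r2=onz(c,*q(266.5,310),.0205)
print("n",n,"spacing",(r2-r1)[:2]@Y)
s=np.array([.5912,.0111]);L=np.array([.57796,.17993]);k=np.array([.49868,.00403])
for nm,p in(("notch",n[:2]),("lens",L),("knob",k)): print(nm,(p-s)@X,(p-s)@Y)
E
```

```text
n [0.53003125 0.1757525  0.0205    ] spacing 0.012767761626104343
notch -0.04688108522621382 0.16927558603373066
lens 0.0012293274117142307 0.16934389641824948
knob -0.09278576445016377 0.0008586124845995237
```

```bash
python3 -m jog '[[3.6,0,0,0,0,0],[3.6,0,0,0,0,0],[3.6,0,0,0,0,0],[3.6,0,0,0,0,0],[0,0,0,0,0,0]]' 5; python3 -m jog '[[0,0,2,0,0,0],[0,0,2,0,0,0],[0,0,1,0,0,0],[0,0,0,0,0,0],[0,0,0,0,0,0]]'
python3 -c "
from station import *
import cv2,pickle
c=capture('scene');cv2.imwrite('pics/l.png',cv2.resize(c['frame'][120:260,220:400],None,fx=4,fy=4,interpolation=cv2.INTER_CUBIC)[:,:,::-1]);
c=capture('wrist');cv2.imwrite('pics/l2.png',c['frame'][:,:,::-1])
s=sense();print(s['tcp_pos'],s['wrist_force'],s['moment'])"
```

```text
time_s: 10.48
tcp_pos: [0.4902, 0.0006, 0.1692]
ee_rot: [[-0.996, -0.087, -0.008], [-0.087, 0.996, -0.0], [0.008, 0.0, -1.0]]
wrist_force: [-0.1, 0.7, -0.3]
gripper_width: 0.583
time_s: 10.9
tcp_pos: [0.4984, 0.0021, 0.1201]
ee_rot: [[-0.996, -0.088, -0.001], [-0.088, 0.996, -0.001], [0.001, -0.001, -1.0]]
wrist_force: [-0.2, -0.6, 0.3]
gripper_width: 0.575
[0.49942614 0.00238602 0.12099822] [0.69277992 0.18703964 0.70925997] [ 0.03128901 -0.00998645  0.02243779]
```

View pics/l2.png

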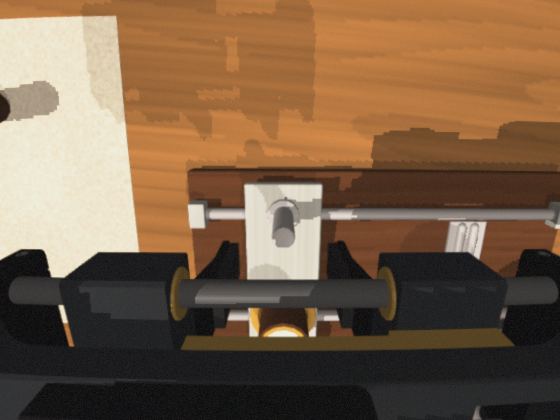

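View pics/l.png

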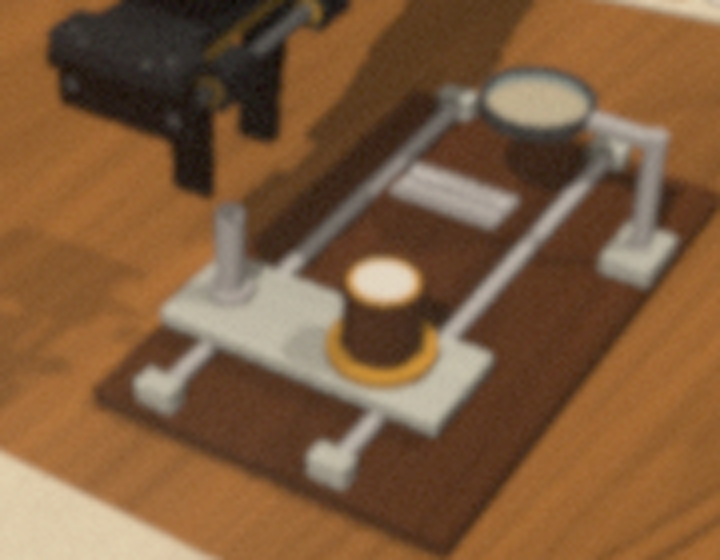

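```bash
python3 -m jog '[[0,0,2,0,0,0],[0,0,2,0,0,0],[0,0,1.5,0,0,0],[0,0,1.2,0,0,0],[0,0,0,0,0,0]]'; python3 -m jog '[[0,0,0,0,0,0],[0,0,0,0,0,0],[0,0,0,0,0,0],[0,0,0,0,0,0],[0,0,0,0,0,0]]'
python3 -c "
from station import *
import cv2,pickle
c=capture('scene');cv2.imwrite('pics/m.png',cv2.resize(c['frame'][120:260,220:400],None,fx=4,fy=4,interpolation=cv2.INTER_CUBIC)[:,:,::-1]);
c=capture('wrist');cv2.imwrite('pics/m2.png',c['frame'][:,:,::-1])
"
```

```text
time_s: 11.42
tcp_pos: [0.4979, 0.002, 0.0517]
ee_rot: [[-0.996, -0.088, -0.003], [-0.088, 0.996, -0.001], [0.003, -0.0, -1.0]]
wrist_force: [-0.1, 0.3, 0.8]
gripper_width: 0.576
time_s: 11.83
tcp_pos: [0.4994, 0.0025, 0.0538]
ee_rot: [[-0.996, -0.088, 0.002], [-0.088, 0.996, 0.0], [-0.002, 0.0, -1.0]]
wrist_force: [0.7, 0.2, -0.6]
gripper_width: 0.575
```

View pics/m2.png

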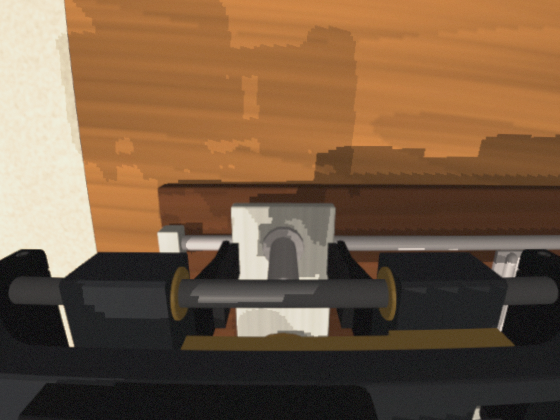

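View pics/m.png

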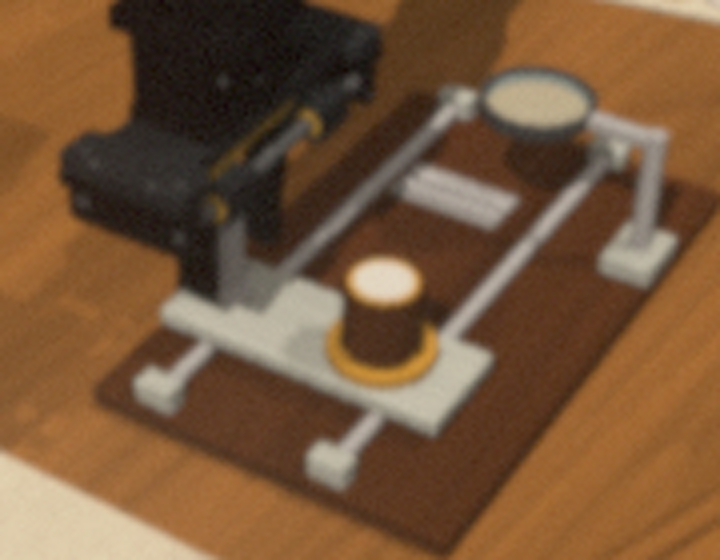

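The knob is centred between the pads at (284,260), so I'm pinching it.

```bash
python3 -m jog '[[0,0,0,0,0,0],[0,0,0,0,0,0],[0,0,0,0,0,0],[0,0,0,0,0,0],[0,0,0,0,0,0]]' 0; python3 -m jog '[[0,0,0,0,0,0],[0,0,0,0,0,0],[0,0,0,0,0,0],[0,0,0,0,0,0],[0,0,0,0,0,0]]';python3 -m jog '[[0,0,0,0,0,0],[0,0,0,0,0,0],[0,0,0,0,0,0],[0,0,0,0,0,0],[0,0,0,0,0,0]]'
```

```text
time_s: 12.35
tcp_pos: [0.499, 0.0023, 0.053]
ee_rot: [[-0.996, -0.088, -0.0], [-0.088, 0.996, -0.0], [0.0, -0.0, -1.0]]
wrist_force: [0.1, -0.8, 0.3]
gripper_width: 0.28
time_s: 12.77
tcp_pos: [0.499, 0.0023, 0.053]
ee_rot: [[-0.996, -0.088, -0.0], [-0.088, 0.996, -0.0], [0.0, -0.0, -1.0]]
wrist_force: [-0.0, -0.7, 0.2]
gripper_width: 0.18
time_s: 13.18
tcp_pos: [0.499, 0.0023, 0.053]
ee_rot: [[-0.996, -0.088, -0.0], [-0.088, 0.996, 0.0], [0.0, 0.0, -1.0]]
wrist_force: [-0.9, -0.6, -1.3]
gripper_width: 0.167
```

The opening settled at about 15 mm, so the knob is gripped. Sliding smoothly along +y.

```bash
python3 -m jog '[[0,0.2,0,0,0,0],[0,0.4,0,0,0,0],[0,0.6,0,0,0,0],[0,0.8,0,0,0,0],[0,0.8,0,0,0,0]]'; python3 -m jog '[[0,0.8,0,0,0,0],[0,0.8,0,0,0,0],[0,0.8,0,0,0,0],[0,0.8,0,0,0,0],[0,0.8,0,0,0,0]]';python3 -m jog '[[0,0.8,0,0,0,0],[0,0.8,0,0,0,0],[0,0.8,0,0,0,0],[0,0.8,0,0,0,0],[0,0.8,0,0,0,0]]';python3 -m jog '[[0,0.8,0,0,0,0],[0,0.7,0,0,0,0],[0,0.5,0,0,0,0],[0,0.3,0,0,0,0],[0,0,0,0,0,0]]';python3 -m jog '[[0,0.3,0,0,0,0],[0,0.5,0,0,0,0],[0,0.3,0,0,0,0],[0,0,0,0,0,0],[0,0,0,0,0,0]]'
python3 -c "
from station import *
import cv2,pickle
c=capture('scene');cv2.imwrite('pics/n.png',cv2.resize(c['frame'][120:260,220:400],None,fx=4,fy=4,interpolation=cv2.INTER_CUBIC)[:,:,::-1]);
c=capture('wrist');cv2.imwrite('pics/n2.png',c['frame'][:,:,::-1]);pickle.dump(c,open('c4.pkl','wb'))
"
```

```text
time_s: 13.6
tcp_pos: [0.4965, 0.0309, 0.0529]
ee_rot: [[-0.996, -0.088, 0.0], [-0.088, 0.996, -0.0], [-0.0, -0.0, -1.0]]
wrist_force: [1.5, -1.8, -1.8]
gripper_width: 0.174
time_s: 14.02
tcp_pos: [0.4931, 0.0711, 0.053]
ee_rot: [[-0.996, -0.089, 0.0], [-0.089, 0.996, 0.0], [-0.0, 0.0, -1.0]]
wrist_force: [2.4, -2.5, -3.3]
gripper_width: 0.177
time_s: 14.43
tcp_pos: [0.4897, 0.1108, 0.053]
ee_rot: [[-0.996, -0.088, 0.001], [-0.088, 0.996, 0.0], [-0.001, 0.0, -1.0]]
wrist_force: [3.6, -2.6, -4.5]
gripper_width: 0.173
time_s: 14.85
tcp_pos: [0.4877, 0.134, 0.053]
ee_rot: [[-0.996, -0.089, 0.001], [-0.089, 0.996, 0.001], [-0.001, 0.001, -1.0]]
wrist_force: [3.5, 2.0, -5.1]
gripper_width: 0.179
time_s: 15.27
tcp_pos: [0.4868, 0.1443, 0.053]
ee_rot: [[-0.996, -0.088, 0.001], [-0.088, 0.996, 0.001], [-0.001, 0.001, -1.0]]
wrist_force: [4.4, 2.1, -5.7]
gripper_width: 0.175
```

View pics/n2.png

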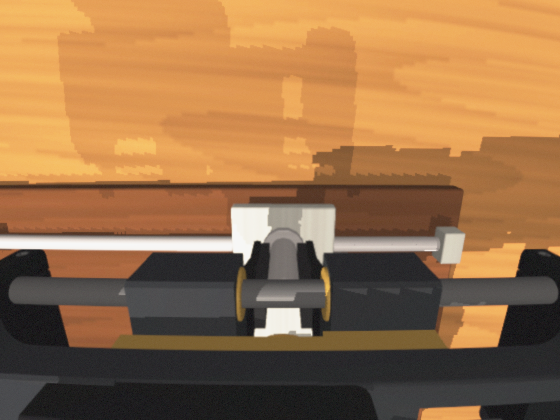

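View pics/n.png

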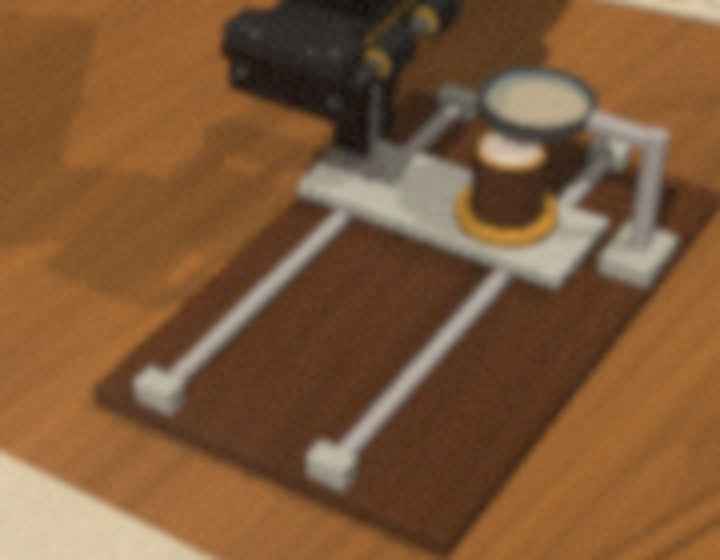

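Carriage travel is about 142.5 mm, with roughly 27 mm left. Side forces are small. I'll creep on and watch the y force for the ridge.

```bash
python3 -m jog '[[-0.03,0.2,0.02,0,0,0],[0,0.3,0,0,0,0],[0,0.3,0,0,0,0],[0,0.2,0,0,0,0],[0,0,0,0,0,0]]'; python3 -m jog '[[0,0.1,0,0,0,0],[0,0.1,0,0,0,0],[0,0.1,0,0,0,0],[0,0,0,0,0,0],[0,0,0,0,0,0]]'; python3 -m jog '[[0,0.1,0,0,0,0],[0,0.1,0,0,0,0],[0,0,0,0,0,0],[0,0,0,0,0,0],[0,0,0,0,0,0]]'
```

```text
time_s: 15.78
tcp_pos: [0.486, 0.1538, 0.053]
ee_rot: [[-0.996, -0.088, 0.0], [-0.088, 0.996, -0.0], [-0.0, -0.0, -1.0]]
wrist_force: [4.4, 0.7, -3.3]
gripper_width: 0.171
time_s: 16.2
tcp_pos: [0.4858, 0.1566, 0.053]
ee_rot: [[-0.996, -0.088, 0.0], [-0.088, 0.996, -0.0], [-0.0, -0.0, -1.0]]
wrist_force: [4.9, -1.4, -3.1]
gripper_width: 0.177
time_s: 16.62
tcp_pos: [0.4856, 0.1587, 0.053]
ee_rot: [[-0.996, -0.088, 0.0], [-0.088, 0.996, 0.0], [-0.0, -0.0, -1.0]]
wrist_force: [4.4, -0.5, -1.8]
gripper_width: 0.173
```

```bash
python3 -m jog '[[-0.03,0.1,0,0,0,0],[0,0.1,0,0,0,0],[0,0,0,0,0,0],[0,0,0,0,0,0],[0,0,0,0,0,0]]'; python3 -m jog '[[0,0.1,0,0,0,0],[0,0.1,0,0,0,0],[0,0,0,0,0,0],[0,0,0,0,0,0],[0,0,0,0,0,0]]'
```

```text
time_s: 17.03
tcp_pos: [0.4854, 0.1606, 0.053]
ee_rot: [[-0.996, -0.088, -0.0], [-0.088, 0.996, -0.0], [0.0, -0.0, -1.0]]
wrist_force: [3.5, -2.7, 0.4]
gripper_width: 0.176
time_s: 17.45
tcp_pos: [0.4853, 0.1613, 0.0529]
ee_rot: [[-0.996, -0.088, -0.001], [-0.088, 0.996, -0.002], [0.001, -0.002, -1.0]]
wrist_force: [5.2, -7.7, 1.2]
gripper_width: 0.176
```

The ridge is felt at travel of about 159.5 mm, which predicts the notch at about 171 mm. Continuing in small steps.

```bash
python3 -m jog '[[0,0.1,0,0,0,0],[0,0.1,0,0,0,0],[0,0,0,0,0,0],[0,0,0,0,0,0],[0,0,0,0,0,0]]'; python3 -m jog '[[0,0.1,0,0,0,0],[0,0.1,0,0,0,0],[0,0,0,0,0,0],[0,0,0,0,0,0],[0,0,0,0,0,0]]'
```

```text
time_s: 17.87
tcp_pos: [0.4851, 0.1639, 0.053]
ee_rot: [[-0.996, -0.088, -0.001], [-0.088, 0.996, -0.001], [0.001, -0.001, -1.0]]
wrist_force: [5.5, -5.3, 1.7]
gripper_width: 0.171
time_s: 18.28
tcp_pos: [0.4849, 0.1665, 0.053]
ee_rot: [[-0.996, -0.088, -0.0], [-0.088, 0.996, -0.0], [0.0, -0.0, -1.0]]
wrist_force: [3.4, -1.9, 2.2]
gripper_width: 0.172
```

```bash
python3 -m jog '[[0,0.1,0,0,0,0],[0,0.1,0,0,0,0],[0,0,0,0,0,0],[0,0,0,0,0,0],[0,0,0,0,0,0]]'; python3 -m jog '[[0,0.1,0,0,0,0],[0,0.1,0,0,0,0],[0,0,0,0,0,0],[0,0,0,0,0,0],[0,0,0,0,0,0]]'
```

```text
time_s: 18.7
tcp_pos: [0.4847, 0.1693, 0.0529]
ee_rot: [[-0.996, -0.088, 0.0], [-0.088, 0.996, 0.001], [-0.0, 0.001, -1.0]]
wrist_force: [0.5, -0.0, 2.9]
gripper_width: 0.174
time_s: 19.12
tcp_pos: [0.4846, 0.1711, 0.0529]
ee_rot: [[-0.996, -0.088, 0.0], [-0.088, 0.996, 0.001], [-0.0, 0.001, -1.0]]
wrist_force: [-0.8, 1.8, 5.1]
gripper_width: 0.175
```

```bash
python3 -m jog '[[0,0.1,0,0,0,0],[0,0,0,0,0,0],[0,0,0,0,0,0],[0,0,0,0,0,0],[0,0,0,0,0,0]]'; python3 -m jog '[[0,0.05,0,0,0,0],[0,0,0,0,0,0],[0,0,0,0,0,0],[0,0,0,0,0,0],[0,0,0,0,0,0]]'
python3 -c "
from station import *
import cv2,pickle
c=capture('scene');cv2.imwrite('pics/o.png',cv2.resize(c['frame'][120:260,220:400],None,fx=4,fy=4,interpolation=cv2.INTER_CUBIC)[:,:,::-1]);
c=capture('top');cv2.imwrite('pics/o2.png',cv2.resize(c['frame'][160:290,110:290],None,fx=4.4,fy=4.4,interpolation=cv2.INTER_CUBIC)[:,:,::-1]);pickle.dump(c,open('c5.pkl','wb'))
s=sense();print(s['tcp_pos'],s['wrist_force'])"
```

```text
time_s: 19.53
tcp_pos: [0.4845, 0.172, 0.0529]
ee_rot: [[-0.996, -0.088, -0.0], [-0.088, 0.996, 0.0], [0.0, 0.0, -1.0]]
wrist_force: [-0.7, 2.0, 5.4]
gripper_width: 0.172
time_s: 19.95
tcp_pos: [0.4845, 0.1723, 0.0529]
ee_rot: [[-0.996, -0.088, -0.0], [-0.088, 0.996, -0.0], [0.0, -0.0, -1.0]]
wrist_force: [-0.9, -0.3, 6.1]
gripper_width: 0.174
[0.48443395 0.17222795 0.05288886] [ 0.20037456 -0.17280459  4.3667813 ]
```

View pics/o.png

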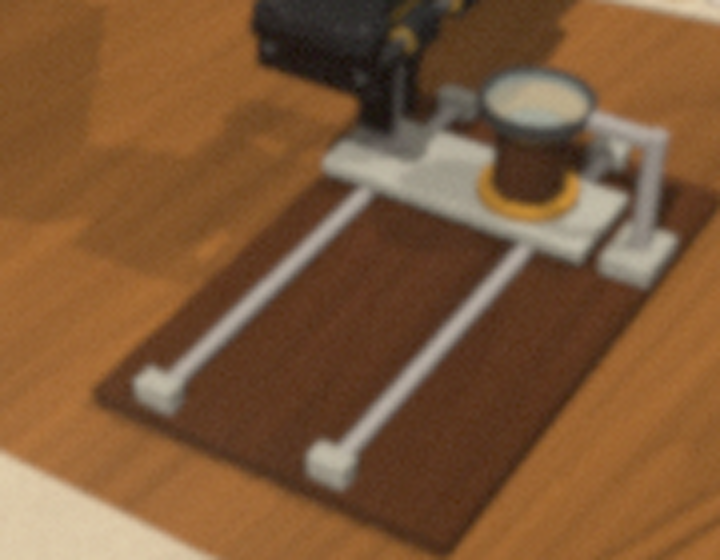

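View pics/o2.png

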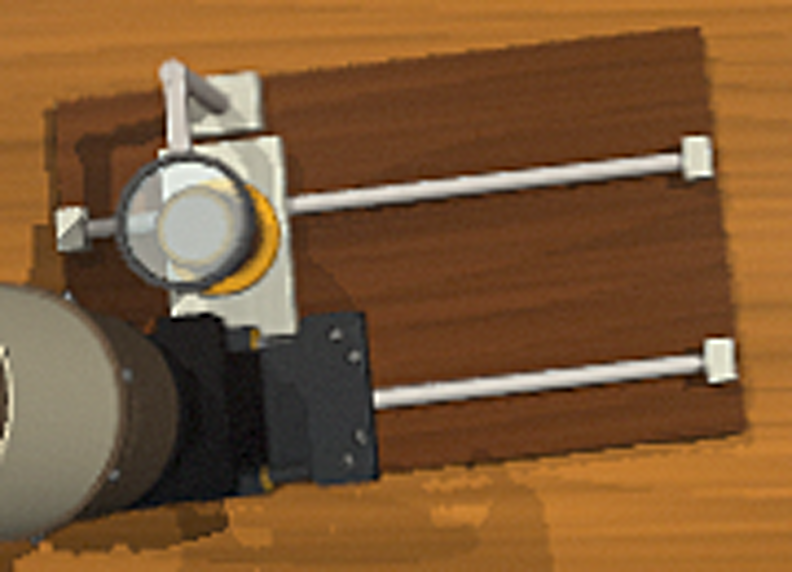

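The carriage is under the lens, in the notch region. I'll check its displacement in the top view against the earlier image, then probe the notch centre gently.

```bash
python3 - <<'E'
import pickle
from h import *
T=pickle.load(open("c5.pkl","rb"))
b=lambda u,v:((u+.5)/4.4-.5+110,(v+.5)/4.4-.5+160)
a=np.radians(4.9);Y=np.array([-np.sin(a),np.cos(a)])
o=onz(T,*b(608,100),.034);n=onz(T,*b(283,136),.034);print((n-o)[:2]@Y)
# mount top center vs lens center
m=onz(T,*b(203,224),.081);L=onz(T,*b(186,222),.099);print(m,L,(m-L)[:2]@Y)
E
python3 -m jog '[[0,0.05,0,0,0,0],[0,0,0,0,0,0],[0,0,0,0,0,0],[0,0,0,0,0,0],[0,0,0,0,0,0]]';python3 -m jog '[[0,0,0,0,0,0],[0,0,0,0,0,0],[0,0,0,0,0,0],[0,0,0,0,0,0],[0,0,0,0,0,0]]'
```

```text
0.1693242380723383
[0.581108   0.17699088 0.081     ] [0.57981451 0.17960211 0.099     ] -0.002712175267347913
time_s: 20.47
tcp_pos: [0.4844, 0.1724, 0.0529]
ee_rot: [[-0.996, -0.088, -0.0], [-0.088, 0.996, -0.001], [0.0, -0.001, -1.0]]
wrist_force: [-0.4, -0.8, 5.2]
gripper_width: 0.173
time_s: 20.88
tcp_pos: [0.4844, 0.1724, 0.0529]
ee_rot: [[-0.996, -0.088, -0.0], [-0.088, 0.996, -0.001], [0.0, -0.001, -1.0]]
wrist_force: [-0.1, -1.1, 4.6]
gripper_width: 0.173
```

```bash
python3 -m jog '[[0,0.05,0,0,0,0],[0,0,0,0,0,0],[0,0,0,0,0,0],[0,0,0,0,0,0],[0,0,0,0,0,0]]';python3 -m jog '[[0,0.04,0,0,0,0],[0,0,0,0,0,0],[0,0,0,0,0,0],[0,0,0,0,0,0],[0,0,0,0,0,0]]'
```

```text
time_s: 21.3
tcp_pos: [0.4844, 0.1726, 0.0529]
ee_rot: [[-0.996, -0.088, -0.0], [-0.088, 0.996, -0.001], [0.001, -0.001, -1.0]]
wrist_force: [0.6, -2.2, 5.9]
gripper_width: 0.173
time_s: 21.72
tcp_pos: [0.4844, 0.1726, 0.0529]
ee_rot: [[-0.996, -0.088, -0.001], [-0.088, 0.996, -0.002], [0.001, -0.001, -1.0]]
wrist_force: [1.6, -4.1, 5.7]
gripper_width: 0.174
```

It is stiff at y = 0.1726: the command advanced about 1.4 mm but it moved only 0.3 mm, and resistance rose to 4 N. The ball is seated in the notch. I'll take the push back off so nothing bears on the detent.

```bash
python3 -m jog '[[0,-0.06,0,0,0,0],[0,-0.03,0,0,0,0],[0,0,0,0,0,0],[0,0,0,0,0,0],[0,0,0,0,0,0]]';python3 -m jog '[[0,0,-0.03,0,0,0],[0,0,0,0,0,0],[0,0,0,0,0,0],[0,0,0,0,0,0],[0,0,0,0,0,0]]'
python3 -c "
from station import *
import cv2,pickle
c=capture('scene');cv2.imwrite('pics/q.png',c['frame'][:,:,::-1]);
c=capture('wrist');cv2.imwrite('pics/q2.png',c['frame'][:,:,::-1])
s=sense();print(s['tcp_pos'],s['wrist_force'],s['gripper_width'])"
```

```text
time_s: 22.13
tcp_pos: [0.4844, 0.1725, 0.0529]
ee_rot: [[-0.996, -0.088, -0.0], [-0.088, 0.996, -0.0], [0.0, -0.0, -1.0]]
wrist_force: [0.2, -0.4, 6.0]
gripper_width: 0.178
time_s: 22.55
tcp_pos: [0.4844, 0.1725, 0.0529]
ee_rot: [[-0.996, -0.088, -0.0], [-0.088, 0.996, -0.0], [0.0, -0.0, -1.0]]
wrist_force: [0.7, -1.2, 3.0]
gripper_width: 0.178
[0.48441457 0.17254145 0.05294052] [ 2.02172233 -1.42272364  2.1145069 ] 0.16810091725340068
```

View pics/q.png

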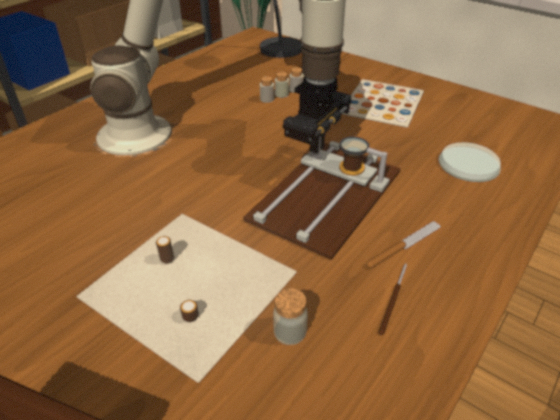

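View pics/q2.png

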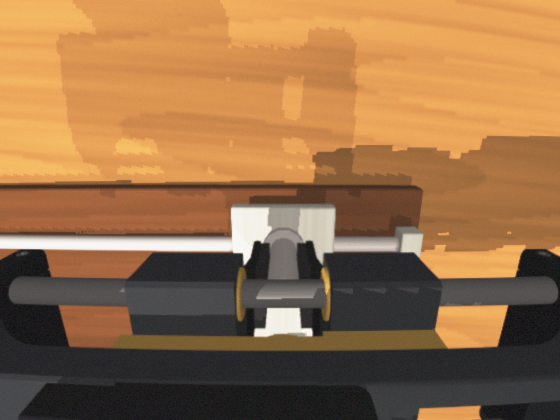

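The scene view shows the loaded carriage under the lens at (353,155). The slim mount (165,250), low mount (190,310) and jar (290,315) are where they started. The wrist view shows the knob still pinched at (283,260). Handing in.

```bash
python3 -c "
from station import *
print(finish_job())"
```

```text
the job is handed in; nothing more can be done
None
```

I stood the 42 mm mount upright in the brass socket and let go. Then I pinched the knob and slid the carriage about 171 mm into the detent, and handed in at about 22.6 s with the knob still held.

**Detent:** the ridge was felt at about 159.5 mm of travel and faded by about 165 mm. The ball then pulled the carriage on until it stopped firmly at 171 mm. Pushing the command a further 1.4 mm moved it only 0.3 mm, and the resistance rose to 4 N. I then backed off, leaving about 1 N along the rods.

**Mount and bystanders:** the last pictures show the mount in the socket under the lens. The two narrower mounts and the jar are where they started.

**Disagreement:** the camera estimates of the notch travel (169–171 mm) were up to about 2 mm short of the felt position. A rough top-view check also put the mount about 2.7 mm before the lens centre. I trusted the force reading over the pictures.

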